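# Pry up the nut box lid and hold its sprung shutter half open

## Task

Pry up the lid of the bamboo nut box by putting the blade of the palette knife into the slot under the lid's edge, swing the lid up until it stands upright, fully open, and lay the knife back down on the table. Then with the fingers slide the sprung shutter inside the box by its tab to half of its travel, never far beyond that or the big nuts come out, and finish while still holding it there, since it springs shut if let go. Leave the other things on the table where they are.

Things in the scene. Friction and masses are not known exactly. Their poses are not given: they have to be found in the camera images.
- nut_box: bamboo box fixed to the table, 130 (its x) x 220 (its y) x 60 mm high, 8 mm walls, the lid on top of it. Origin at the centre of its underside, z up. Pry slot in its -x side, lid hinge at its +x side; its yaw varies around +90 degrees: the slot side looks to the robot's right. Inside, a deck at 28 mm height with rails along y at x = -47.5 and 47.5 mm (8 mm wide, top at 36 mm)
- slot (a point): middle of the mouth of the pry slot, in the outer face of the box's -x wall, 55 mm high. The slot is 120 mm wide (box y) and 10 mm high (z 50 to 60 mm), between the top of the wall (8 mm thick) and the lid's underside. Box +x leads straight in; it is clear for 38 mm from the outer face, then comes the shutter's tab (below 56 mm)
- lid_hinge_point (a point): middle of the hinge line, at the box's +x edge, 60 mm high, level with the closed lid's underside; the hinge axis is the box's y
- lid_edge (a point): middle of the lid's free edge, at the underside, 130 mm from the hinge line
- lid (a joint): angle in rad of the flat bamboo lid (130 mm from hinge to free edge, 220 mm along the hinge, 8 mm thick): 0 closed, rising as the free edge swings up, 1.57 upright, stop at 1.75. A stiff hinge: the lid stays where it is left; lifting it near the free edge takes about 2 N. It counts as standing open above 1.2
- tab_top (a point): centre of the top of the shutter's tab, 55.5 mm above the table; the tab is 22 mm (box x) x 12 mm (box y) x 22 mm high, the plate's top 33.5 mm above the table. With the shutter shut it is at box x = -15, y = -26 mm; it can be pinched across its 12 mm along the box's y
- shutter (a joint): travel in m, along the box's +y, of the sprung shutter under the lid (an aluminium plate 84 (box x) x 68 (box y) x 5 mm with an upright dark wooden tab on it): 0 shut, 0.060 fully open, half 0.030. A spring shuts it: about 2 N when shut, 6.5 N at half and 11 N fully open
- knife: palette knife with a thin steel blade, lying flat. Wooden handle 100 mm long (its x) x 16 mm wide x 20 mm high; blade 80 mm long x 28 mm wide x 2.5 mm thick, 60 to 140 mm along +x, its mid-plane 10 mm above the handle's underside. Origin under the handle's middle, +x to the blade tip, z up. 90 to 135 g, its centre of mass about 8 mm ahead of the origin
- knife_tip (a point): middle of the end of the knife's blade
- jar: bystander: amber glass jar, 64 mm across, 85 mm high; origin under its centre
- mug: bystander: white mug, 72 mm across, 80 mm high; origin under its centre
- plate: bystander: white plate, 170 mm across, 18 mm high; origin under its centre
- bead_case: bystander: clear bead case, 150 x 110 x 30 mm; origin under its centre
- seal_block: bystander: dark carved wooden block, 60 x 38 x 28 mm; origin under its centre
- pliers: bystander: pliers lying flat, about 155 mm long, 12 mm high; origin between their handles, near the pivot
Things that resemble listed ones, but are neither listed nor needed, are in the scene too. What is shaped like the knife but black or blue is not meant.

How it is judged:
On the way, in this order (a step that is already met when the one before it is completed fails the run):
1. the knife's blade pries the lid up (value of joint lid between 0.12 and 1 rad and contact force between knife and lid above 0.3 N), for 0.1 s.
2. the lid stands open (value of joint lid above 1.2 rad), for 0.2 s.
3. the knife is laid down on the table (height (world z) of knife below 0.025 m and contact force between the fingers and knife below 0.1 N and linear speed of knife below 0.03 m/s), for 0.2 s.
At the end, for the whole second after the job is handed in: the shutter is held still by the fingers (at least 2 N between them and it, the knife not touching it) between 24 and 36 mm of its 60 mm travel, the lid stands open beyond 1.2 rad, and the knife lies on the table, released (value of joint shutter between 0.024 and 0.036 m and velocity of joint shutter between -0.01 and 0.01 m/s and contact force between the fingers and shutter above 2 N and contact force between knife and shutter below 0.1 N and value of joint lid above 1.2 rad and height (world z) of knife below 0.025 m and contact force between the fingers and knife below 0.1 N); the arm keeps its last pose, push and grip.
It fails at once if the shutter goes far beyond half (46 mm) (value of joint shutter above 0.046 m).
It fails at once if a bystander is moved by more than 40 mm (distance of any of jar, mug, plate, bead_case, seal_block, pliers from where it was at the start of the episode above 0.04 m).
It also fails if it takes over 58 s, if anything falls off the work surface, if the arm or the gripper's body presses on something with over 40 N, if the wrist force passes 120 N, or if a joint passes its speed limit or range.

## Robot

A 7-joint arm with a two-finger parallel gripper is mounted at the origin on the work surface. World frame = base frame: x ahead of the robot, y to its left, z up, the work surface at z = 0. Lengths are in m, angles in rad, forces in N, time in s.
With the tool pointing down it reaches from about 0.4 to 0.85 m from the base axis. Payload 10.4 kg.
Tool frame: the origin (TCP) lies at the very end of the fingers, on their centre line; the grasp point (between the pads) lies 19 mm behind it (r.grip_point_offset is the distance from the TCP to the grasp point, in m); z points along the fingers, y is the line along which they close (so a half turn about z gives the same grasp; the last joint's range is limited). The gripper opens to 85 mm and grips with 20 to 120 N. Pads are 22 mm wide; open, the fingers measure 114 mm over their backs; the gripper's body (76 mm by 85 mm) begins 54 mm behind the grasp point. The pads swing forward as they close: fully open they stand 13 mm farther back than shut.
Start: joints at [1.166, 0.332, -0.065, 1.46, 0.022, 1.35, -0.088], TCP at [0.233, -0.58, 0.231] pointing down, gripper open.
Joint ranges: [-2.6, 2.6], [-0.5, 2.12], [-1.47, 1.34], [0.16, 2.42], [-1.27, 4.41], [0.06, 2.06], [-2.6, 2.6]. Speed limits (rad/s): [2.22, 2.22, 2.79, 2.79, 3.14, 3.14, 3.14].

## Interface

Orientations are given as a unit quaternion [x, y, z, w].
In Python, from rig import r gives the robot as it stands. The module is installed in compiled form; this text tells all that it offers.
- The arm moves only by the shell command python3 -m jog 'ROWS' [FORCE]. ROWS is JSON, one flat list of numbers, 5 for each row, row after row: the opening, from 0 (shut) to 1 (fully open), then the shift along the tool's x, y, z in mm, then the turn about the tool's z in rad. A call has 1 to 12 rows; each row is the pose to reach, as a shift and turn from the pose commanded when the call began, along the tool's axes at that moment; what a row does not reach only later rows make up. A row lasts 1/8 s, in which the tool goes at most 62.5 mm and 10.7 degrees, less where a joint would pass 70% of its speed; a pose out of reach is approached as far as the arm can. A call with a gripper value outside its range is refused whole. The fingers move at their own pace and stop on an object; FORCE is the grip in N (left out, the last holds). Time passes only in rows, so rows that repeat a pose let the fingers close. It gives the time, the measured TCP pose, the force, the opening and the grip force at its end, in the units of the state.
- r.observe(): the state, without advancing time (a new reading comes with each control period).
- r.capture(name): name is "scene" or "top" or "wrist"; returns the picture (384x512x3 uint8, red, green, blue); there is no depth.
- r.calibration(name): a dict with "K" (3x3 intrinsics, pixels), "k1" (the pictures are not rectified: a ray, as slopes to the right and down, at radius r is drawn at 1 + k1 r^2 times it, then the intrinsics apply), "R" (3x3) and "t" (3): a world point X has camera coordinates R X + t. Camera axes: x right, y down, z forward; pixel columns grow to the right and rows downward; lengths in m; the calibration is good to about 2 mm. A picture is of the moment at which its call begins: read the wrist's pose just before it. calibration takes no time and is no camera call; for the wrist camera it gives the pose at the moment of the call.
- r.hand_in(): hands the job in; it is judged then, once.
The state is a dict: "time_s": time; "q": joint angles; "qvel": joint speeds; "tau": joint torques, N m; "position": TCP position; "orientation": TCP orientation; "ft_force": force on the tool from outside, world axes, zero at the start; "moment": the same for the moment, N m; "finger_gap": finger opening in m; "gripper_force": force on a finger pad.
Only numpy, scipy, OpenCV 4.12 (cv2) and the standard library are available. Lean on these libraries where they do the work, as an engineer would, in place of code of your own. Each camera call takes 0.05 s, during which the arm holds its last target. There are 200 camera calls.

## Working session

There is one attempt and no reset: what is moved stays moved. The work goes in short steps, Python scripts to look and compute and a shell command to move; the robot and the scene stay as the last step left them, time stands still between calls to the robot, and variables do not carry over. Pictures are saved under pics/ and viewed, at most 12 in all, crops included, and the job is handed in when it is done.

```bash
mkdir -p pics; cat > h.py <<'E'
import numpy as np, cv2
from rig import r
def save(name,fn,crop=None,scale=1):
    im=r.capture(name); cv2.imwrite('pics/raw_'+fn+'.png',im[:,:,::-1])
def ray(name,u,v,cal=None):
    c=cal or r.calibration(name); K=np.array(c['K']);R=np.array(c['R']);t=np.array(c['t']);k=c['k1']
    d=np.array([(u-K[0,2])/K[0,0],(v-K[1,2])/K[1,1]]); s=d.copy()
    for _ in range(30): s=d/(1+k*(s@s))
    w=R.T@np.array([s[0],s[1],1]); return -R.T@t,w/np.linalg.norm(w)
def onz(name,u,v,z,cal=None):
    o,w=ray(name,u,v,cal); return o+w*(z-o[2])/w[2]
def tri(rays):
    A=np.zeros((3,3));b=np.zeros(3)
    for o,w in rays:
        P=np.eye(3)-np.outer(w,w);A+=P;b+=P@o
    return np.linalg.solve(A,b)
def proj(name,X,cal=None):
    c=cal or r.calibration(name); K=np.array(c['K']);p=np.array(c['R'])@X+np.array(c['t']);s=p[:2]/p[2];s=s*(1+c['k1']*(s@s))
    return K[:2,:2]@s+K[:2,2]
E
python3 - <<'E'
from h import *
s=r.observe();print({k:np.round(v,3) for k,v in s.items()})
a=[]
for n in('scene','top'):
    im=r.capture(n)[:,:,::-1]; cv2.imwrite(f'pics/raw_{n}.png',im); cv2.imwrite(f'pics/{n}.png',cv2.resize(im,(800,600),interpolation=cv2.INTER_CUBIC))
    c=r.calibration(n);print(n,np.round(c['K'],1).tolist(),c['k1'],(-np.array(c['R']).T@c['t']).round(3),np.round(c['R'],2).tolist())
E
```

```text
{'time_s': np.float64(0.0), 'q': array([ 1.166,  0.333, -0.065,  1.461,  0.022,  1.35 , -0.088]), 'qvel': array([-0.001,  0.001, -0.   ,  0.001, -0.   , -0.   ,  0.   ]), 'tau': array([ 0.0000e+00, -6.2545e+01,  4.9000e-02, -3.9161e+01,  1.6000e-02,
        1.0000e-02, -0.0000e+00]), 'position': array([ 0.233, -0.58 ,  0.231]), 'orientation': array([ 0.982,  0.19 , -0.   , -0.001]), 'ft_force': array([-0.251, -0.03 ,  0.068]), 'moment': array([0.052, 0.024, 0.044]), 'gripper_force': np.float64(0.0), 'finger_gap': np.float64(0.086)}
scene [[498.1, 0.0, 260.1], [0.0, 498.1, 197.3], [0.0, 0.0, 1.0]] -0.07389116216800351 [ 1.38  -0.49   1.332] [[0.49, 0.87, 0.01], [0.66, -0.37, -0.65], [-0.57, 0.33, -0.76]]
top [[443.2, 0.0, 247.4], [0.0, 443.2, 186.9], [0.0, 0.0, 1.0]] -0.09476248169051363 [0.233 0.072 1.323] [[0.0, -1.0, 0.01], [-0.98, -0.01, -0.18], [0.18, -0.01, -0.98]]
```

View pics/scene.png

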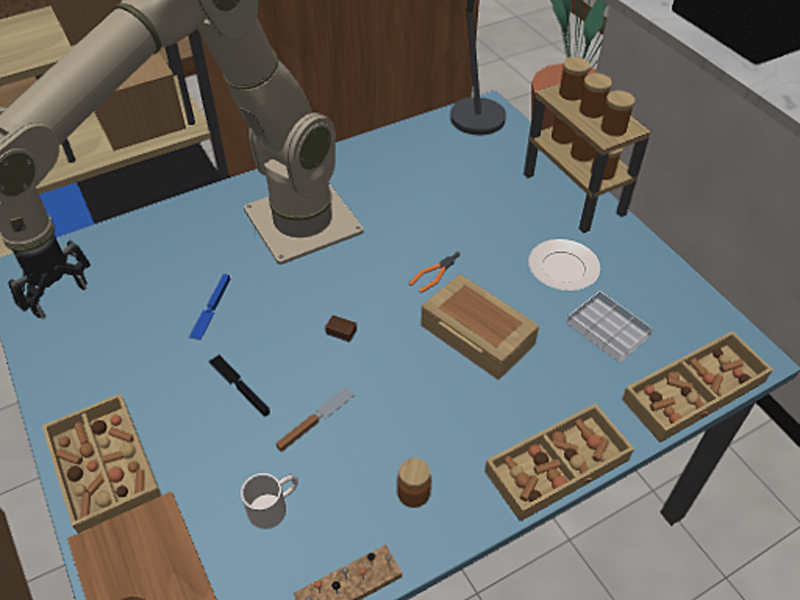

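View pics/top.png

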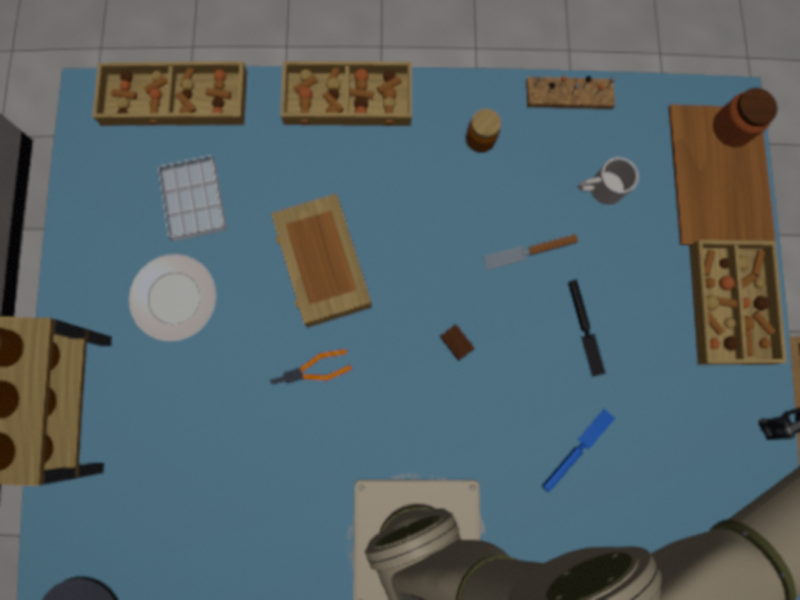

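The scene view shows the wooden-handled knife from (277,446) to (353,392), between the black knife and the jar, and the box around (480,325). The top view shows the knife tip at about (487,263), its handle end at (577,238), and the box centre at (322,260). I'll enlarge both.

```bash
python3 - <<'E'
from h import *
def crop(n,x0,y0,w,h):
    return cv2.resize(cv2.imread(f'pics/raw_{n}.png')[y0:y0+h,x0:x0+w],(400,300),interpolation=cv2.INTER_CUBIC)
a=np.hstack([crop('top',303,133,76,57),crop('scene',165,240,76,57)])
b=np.hstack([crop('top',148,120,120,90),crop('scene',257,167,96,72)])
cv2.imwrite('pics/c1.png',np.vstack([a,b]))
E
```

```text
(no output)
```

View pics/c1.png

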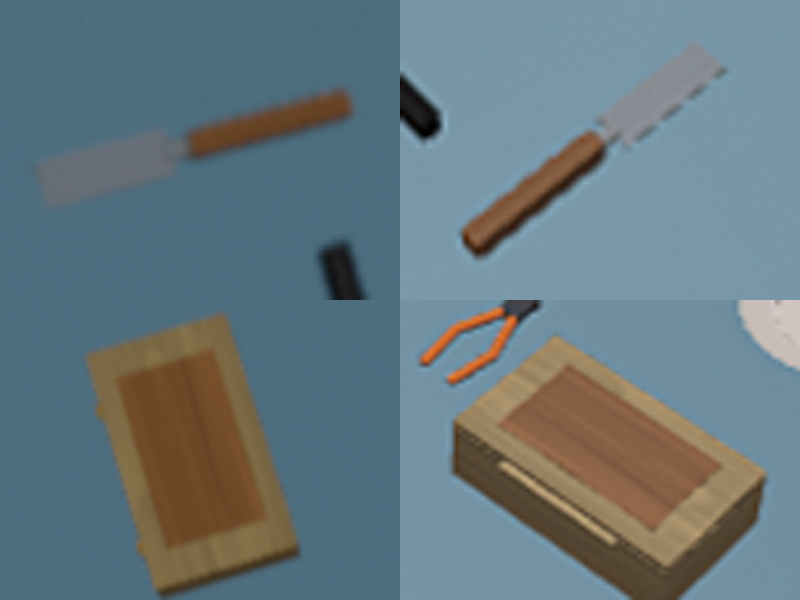

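```bash
python3 - <<'E'
from h import *
T=lambda x,y,x0,y0,s:((x+.5)/s-.5+x0,(y+.5)/s-.5+y0)
kt=lambda x,y:ray('top',*T(x,y,303,133,400/76)); ks=lambda x,y:ray('scene',*T(x-400,y,165,240,400/76))
tip=tri([kt(41,184),ks(710,57)]);print('tip',tip.round(4))
print('tip z10', onz('top',*T(41,184,303,133,400/76),.01).round(4),onz('scene',*T(310,57,165,240,400/76),.01).round(4))
hf=onz('top',*T(188,143,303,133,400/76),.018);hb=onz('top',*T(349,103,303,133,400/76),.018);print('handle',hf.round(4),hb.round(4),np.linalg.norm(hf-hb))
P=[(88,353),(226,316),(298,544),(160,586)];S=[(453,422),(667,568),(767,475),(557,337)]
# order: world corners. top: TL=( +x,+y), TR=(+x,-y), BR=(-x,-y), BL=(-x,+y)
S={'TL':(767,475),'TR':(667,568),'BR':(453,422),'BL':(557,337)}
C=[]
for (n,p) in zip(['TL','TR','BR','BL'],P):
    X=tri([ray('top',*T(p[0],p[1]-300,148,120,400/120)),ray('scene',*T(S[n][0]-400,S[n][1]-300,257,167,400/96))]);C.append(X);print(n,X.round(4))
C=np.array(C);print('ctr',C.mean(0)); 
bx=(C[0]+C[3]-C[1]-C[2])/2;by=(C[3]+C[2]-C[0]-C[1])/2
print('bx',bx,np.linalg.norm(bx),np.degrees(np.arctan2(bx[1],bx[0])),'by',by,np.linalg.norm(by),np.degrees(np.arctan2(by[1],by[0]))-90)
print('knife yaw',np.degrees(np.arctan2(*(tip-hb)[[1,0]])))
print('wrist',{k:np.round(v,3).tolist() for k,v in r.calibration('wrist').items()}); c=r.calibration('wrist');print(-np.array(c['R']).T@c['t'])
E
```

```text
tip [ 0.5293 -0.1335  0.0089]
tip z10 [ 0.5282 -0.135   0.01  ] [ 0.5309 -0.132   0.01  ]
handle [ 0.5514 -0.2199  0.018 ] [ 0.5764 -0.3158  0.018 ] 0.09904021976935823
TL [0.6112 0.2764 0.0637]
TR [0.6472 0.1555 0.0614]
BR [0.4407 0.0881 0.0627]
BL [0.4038 0.208  0.0664]
ctr [0.52575547 0.18200979 0.06357385]
bx [-0.03643655  0.12040259  0.00300632] 0.1258310128810149 106.83700389727362 by [-0.20695212 -0.0679747   0.00201608] 0.21783894395230471 -251.81691458158204
knife yaw 104.48908695309163
wrist {'K': [[283.89, 0.0, 258.545], [0.0, 283.89, 189.044], [0.0, 0.0, 1.0]], 'k1': -0.028, 'R': [[0.372, -0.928, -0.001], [-0.895, -0.359, 0.265], [-0.246, -0.098, -0.964]], 't': [-0.625, -0.034, 0.378]}
[ 0.2952815  -0.55489187  0.37313846]
```

```bash
cat >> h.py <<'E'
from scipy.spatial.transform import Rotation as Ro
def go(X,yaw=None):
    s=r.observe();M=Ro.from_quat(s['orientation']).as_matrix();d=M.T@(np.array(X)-s['position'])*1000
    cy=np.arctan2(M[1,0],M[0,0]); t=0 if yaw is None else -((np.radians(yaw)-cy+np.pi/2)%np.pi-np.pi/2)
    t2=0 if yaw is None else -((np.radians(yaw)-cy+np.pi)%(2*np.pi)-np.pi)
    print('shift',d.round(1),'turn',round(t2,4),'pos',np.round(s['position'],4),'yaw',np.degrees(cy).round(2),'z-axis',M[:,2].round(3),'F',np.round(s['ft_force'],1),'gap',round(float(s['finger_gap']),4),'t',s['time_s'])
E
python3 -c "
from h import *
go([.562,-.259,.18],104.5)"
```

```text
shift [ 425.1 -174.8   50.8] turn -1.442 pos [ 0.2327 -0.5797  0.2306] yaw 21.88 z-axis [-0.001  0.001 -1.   ] F [-0.1 -0.  -0.7] gap 0.0855 t 0.1
```

```bash
python3 -m jog '[0.6,425,-175,0,-1.442,0.6,425,-175,50,-1.442,0.6,425,-175,50,-1.442,0.6,425,-175,50,-1.442,0.6,425,-175,50,-1.442,0.6,425,-175,50,-1.442,0.6,425,-175,50,-1.442,0.6,425,-175,50,-1.442,0.6,425,-175,50,-1.442,0.6,425,-175,50,-1.442,0.6,425,-175,50,-1.442]'
python3 - <<'E'
from h import *
import json
go([.562,-.259,.18],104.5)
c=r.calibration('wrist');json.dump({k:np.array(v).tolist() for k,v in c.items()},open('cal1.json','w'))
im=r.capture('wrist')[:,:,::-1];cv2.imwrite('pics/raw_w1.png',im);cv2.imwrite('pics/w1.png',cv2.resize(im,(800,600),interpolation=cv2.INTER_CUBIC))
print(proj('wrist',np.array([.5293,-.1335,.01]))*1.5625)
E
```

```text
time_s: 1.48
position: [0.5612, -0.2608, 0.1814]
orientation: [0.614, 0.79, -0.0, 0.0]
ft_force: [0.9, -0.6, 0.0]
finger_gap: 0.0511
gripper_force: 0.0
shift [1.6 1.2 1.4] turn -0.0034 pos [ 0.5612 -0.2608  0.1814] yaw 104.3 z-axis [-0.    -0.001 -1.   ] F [ 0.9 -0.6  0. ] gap 0.0511 t 1.475
[404.23569215  71.33654072]
```

View pics/w1.png

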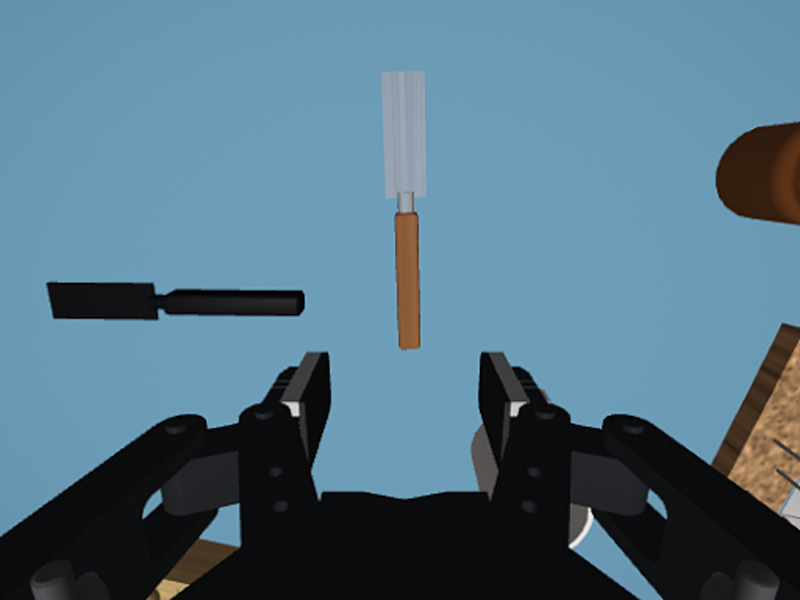

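The wrist view shows the knife tip at (403.5,71), the handle front at (406,213), and the handle back end at (409,347). This agrees with the prediction.

```bash
python3 - <<'E'
from h import *
import json
c=json.load(open('cal1.json'));f=lambda u,v,z:onz('wrist',(u+.5)/1.5625-.5,(v+.5)/1.5625-.5,z,c)
t,a,b=f(403.5,71.5,.011),f(406.5,213,.02),f(409,347,.02);print(t,a,b)
y=np.degrees(np.arctan2(*(t-b)[[1,0]]));print(y,np.linalg.norm((t-b)[:2]))
o=(a+b)/2;d=(t-b)[:2]/np.linalg.norm((t-b)[:2]);print(o,t[:2]-.14*d)
g=np.r_[(o[:2]+t[:2]-.14*d)/2+.012*d,.004];go(g,y)
E
```

```text
[ 0.52860238 -0.13399936  0.011     ] [ 0.55269613 -0.22050429  0.02      ] [ 0.57858411 -0.31419982  0.02      ]
105.50227889782151 0.187003685248412
[ 0.56564012 -0.26735205  0.02      ] [ 0.56602112 -0.26890613]
shift [  3.8   2.3 177.5] turn -0.0205 pos [ 0.5614 -0.2606  0.1815] yaw 104.33 z-axis [-0.    -0.001 -1.   ] F [-0.3 -0.4 -1.2] gap 0.051 t 1.525
```

```bash
python3 -m jog '[0.5,4,2,60,-0.02,0.5,4,2,115,-0.02,0.5,4,2,155,-0.02,0.5,4,2,177,-0.02,0.5,4,2,178,-0.02,0,4,2,178,-0.02,0,4,2,178,-0.02,0,4,2,178,-0.02,0,4,2,178,-0.02,0,4,2,178,-0.02]' 100; python3 -m jog '[0,0,0,0,0,0,0,0,0,0,0,0,0,-40,0,0,0,0,-100,0,0,0,0,-100,0,0,0,0,-100,0]'
python3 - <<'E'
from h import *
import json
go([.5,0,.1],106)
c=r.calibration('wrist');json.dump({k:np.array(v).tolist() for k,v in c.items()},open('cal2.json','w'))
im=r.capture('wrist')[:,:,::-1];cv2.imwrite('pics/raw_w2.png',im);cv2.imwrite('pics/w2.png',cv2.resize(im,(800,600),interpolation=cv2.INTER_CUBIC))
E
```

```text
time_s: 2.78
position: [0.5644, -0.2555, 0.0057]
orientation: [0.604, 0.797, 0.0, 0.002]
ft_force: [-0.2, 0.5, 7.3]
finger_gap: 0.0132
gripper_force: 98.8
time_s: 3.52
position: [0.563, -0.2551, 0.1037]
orientation: [0.604, 0.797, -0.0, 0.001]
ft_force: [-0.8, -0.0, -2.0]
finger_gap: 0.0131
gripper_force: 98.0
shift [262.6   8.1   3.5] turn -0.0064 pos [ 0.563  -0.2551  0.1037] yaw 105.63 z-axis [ 0.001 -0.001 -1.   ] F [-0.8 -0.  -2. ] gap 0.0131 t 3.525
```

View pics/w2.png

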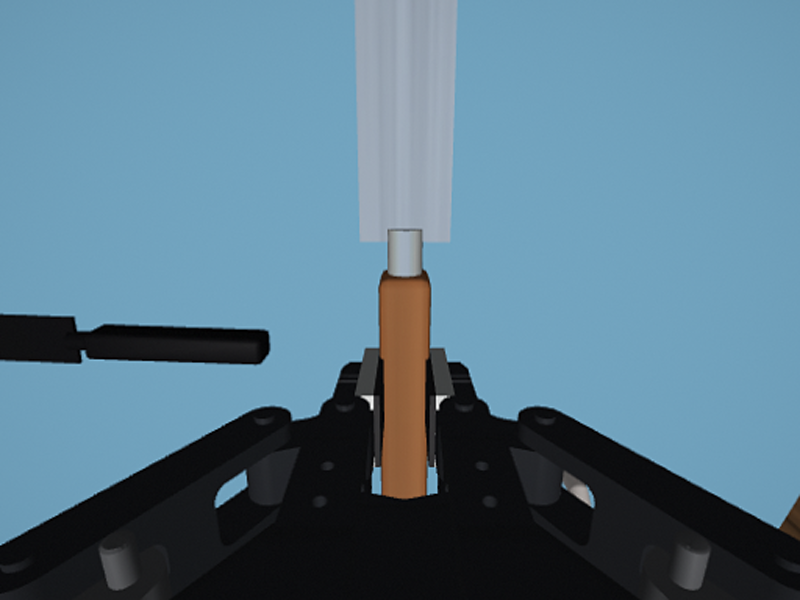

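```bash
python3 - <<'E'
from h import *
import json
from scipy.optimize import least_squares
T=lambda x,y,x0,y0,s:np.array([(x+.5)/s-.5+x0,(y+.5)/s-.5+y0])
P=[(88,353),(226,316),(298,544),(160,586)];S=[(767,475),(667,568),(453,422),(557,337)]
tp=[T(p[0],p[1]-300,148,120,400/120) for p in P];sp=[T(p[0]-400,p[1]-300,257,167,400/96) for p in S]
L=[(65,-110),(-65,-110),(-65,110),(65,110)]
ct,cs=r.calibration('top'),r.calibration('scene')
def W(p):
    c,s=np.cos(p[2]),np.sin(p[2]);return [np.array([p[0]+(c*a-s*b)/1e3,p[1]+(s*a+c*b)/1e3,.068]) for a,b in L]
def f(p,w=(1,1)): return np.concatenate([w[0]*(proj('top',X,ct)-q) for X,q in zip(W(p),tp)]+[w[1]*(proj('scene',X,cs)-q) for X,q in zip(W(p),sp)])
for w in((1,1),(1,0),(0,1)):
    s=least_squares(f,[.526,.182,1.87],args=(w,));print(w,s.x[:2].round(4),np.degrees(s.x[2]),f(s.x).round(1) if w==(1,1) else '')
c=json.load(open('cal2.json'));rr=lambda u,v:ray('wrist',(u+.5)/1.5625-.5,(v+.5)/1.5625-.5,c)
for (l,rt,v) in((360,450,241),(357.5,454,100),(355.5,457,5)):
    o,a=rr(l,v);_,b=rr(rt,v);k=.028/np.linalg.norm(a-b);print((o+k*(a+b)/2).round(4))
E
```

```text
(1, 1) [0.5258 0.1809] 107.77684145265594 [-0.9 -0.7 -0.  -2.2  0.5 -0.6 -1.6  0.2 -0.6 -0.8 -1.  -0.  -1.  -0.7
 -1.1 -0.8]
(1, 0) [0.5235 0.1793] 107.80246283141345 
(0, 1) [0.5293 0.1823] 107.70821402568794 
[ 0.5507 -0.2098  0.1088]
[ 0.5398 -0.1703  0.1077]
[ 0.5334 -0.1467  0.1083]
```

```bash
python3 - <<'E'
from h import *
y=np.radians(107.8);b=np.array([np.cos(y),np.sin(y)]);c=np.array([.526,.181]);s=c-.065*b;print(s)
go(np.r_[s-.1525*b,.0505],107.8)
E
```

```text
[0.54587019 0.11911159]
shift [212.2  90.6  52.2] turn -0.0377 pos [ 0.5625 -0.2549  0.1027] yaw 105.64 z-axis [-0.001  0.    -1.   ] F [-0.3 -0.3 -2.2] gap 0.0136 t 3.575
```

```bash
python3 -m jog '[0,50,22,0,-0.037,0,100,44,0,-0.037,0,150,66,0,-0.037,0,190,81,20,-0.037,0,212,91,52,-0.037,0,212,91,52,-0.037,0,212,91,52,-0.037]'
python3 - <<'E'
from h import *
y=np.radians(107.8);b=np.array([np.cos(y),np.sin(y)]);c=np.array([.526,.181]);s=c-.065*b
go(np.r_[s-.1025*b,.0505],107.8)
p=r.observe()['position'];tip=np.r_[p[:2]+.1275*b,p[2]+.0045]
w=[]
for n in('scene','top','wrist'):
    im=r.capture(n)[:,:,::-1];cv2.imwrite(f'pics/raw_{n}3.png',im)
    u=proj(n,tip)
    if n=='wrist': w.append(cv2.resize(im,(400,300)));print(n,u*400/512)
    else:
        x0,y0=(np.round(u).astype(int)-[40,30]);w.append(cv2.resize(im[y0:y0+60,x0:x0+80],(400,300),interpolation=cv2.INTER_CUBIC));print(n,x0,y0,(u-[x0,y0])*5+2)
    print(' slot',proj(n,np.r_[s,.055]))
w.append(np.zeros_like(w[0]))
cv2.imwrite('pics/c3.png',np.vstack([np.hstack(w[:2]),np.hstack(w[2:])]))
E
```

```text
time_s: 4.45
position: [0.5933, -0.0272, 0.0511]
orientation: [0.59, 0.808, -0.0, -0.0]
ft_force: [0.6, -0.6, -0.4]
finger_gap: 0.0132
gripper_force: 98.0
shift [51.3 -0.5  0.5] turn -0.0014 pos [ 0.5933 -0.0272  0.0511] yaw 107.72 z-axis [-0.001 -0.    -1.   ] F [ 0.6 -0.6 -0.4] gap 0.0132 t 4.45
scene 248 190 [202.09096656 150.29175425]
 slot [293.11702071 215.0849954 ]
top 195 125 [201.58963048 151.57313913]
 slot [226.40414138 157.6983006 ]
wrist [200.24947581 -29.41264162]
 slot [ 254.96696765 -110.41676985]
```

View pics/c3.png

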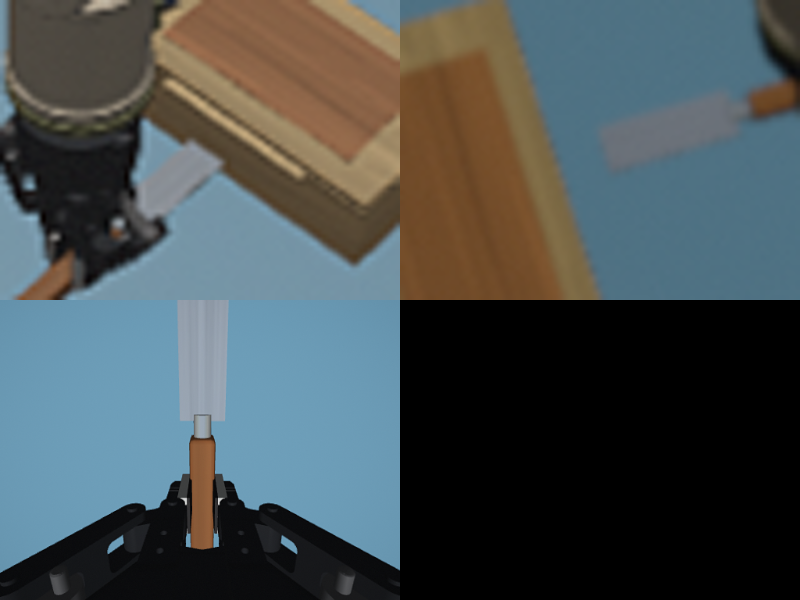

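The scene crop shows the blade tip at (207,151), with the slot stripe running from (165,84) to (303,177) just ahead of it. The top crop has the tip at (604,150). Both agree with the prediction to within about 1 px, so I'll insert.

```bash
python3 -m jog '[0,12,0,0,0,0,24,0,0,0,0,32,0,0,0,0,40,0,0,0,0,46,0,0,0,0,50,0,0,0,0,50,0,0,0,0,50,0,0,0]'; python3 -c "
from h import *
go(r.observe()['position'])"
```

```text
time_s: 5.6
position: [0.5783, 0.021, 0.0513]
orientation: [0.59, 0.808, -0.0, 0.0]
ft_force: [-0.4, 0.3, -0.7]
finger_gap: 0.0134
gripper_force: 98.0
shift [0. 0. 0.] turn 0 pos [0.5783 0.021  0.0513] yaw 107.74 z-axis [ 0. -0. -1.] F [-0.4  0.3 -0.7] gap 0.0134 t 5.6
```

```bash
python3 -m jog '[0,0,0,-4,0,0,0,0,-10,0,0,1,0,-18,0,0,3,0,-27,0,0,5,0,-35,0,0,8,0,-42,0,0,11,0,-49,0,0,15,0,-56,0,0,19,0,-62,0,0,19,0,-62,0]'; python3 - <<'E'
from h import *
go(r.observe()['position'])
y=np.radians(107.8);b=np.array([np.cos(y),np.sin(y)]);h=np.array([.526,.181])+.065*b
p=r.observe()['position'];print('d',(h-p[:2])@b-.1275,'h',p[2]+.0055-.06)
w=[]
for n in('scene','top'):
    im=r.capture(n)[:,:,::-1];u=proj(n,np.r_[h-.07*b,.09]);x0,y0=(np.round(u).astype(int)-[60,60]);w.append(cv2.resize(im[y0:y0+120,x0:x0+120],(400,400),interpolation=cv2.INTER_CUBIC))
cv2.imwrite('pics/c4.png',np.hstack(w))
E
```

```text
time_s: 6.85
position: [0.5725, 0.0404, 0.1139]
orientation: [0.589, 0.808, 0.0, 0.0]
ft_force: [1.1, -0.9, -2.0]
finger_gap: 0.0135
gripper_force: 98.1
shift [0. 0. 0.] turn 0 pos [0.5725 0.0404 0.1139] yaw 107.81 z-axis [ 0.001  0.001 -1.   ] F [ 1.1 -0.9 -2. ] gap 0.0135 t 6.85
d 0.08559405258722366 h 0.05938476011873872
```

View pics/c4.png

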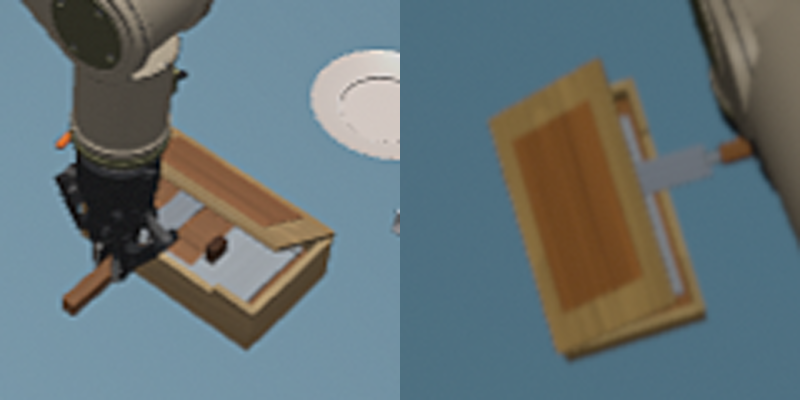

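The scene crop shows the lid rising on the blade, at about 0.6 rad, with the dark tab visible at (215,250). I'll continue the arc.

```bash
python3 -m jog '[0,10,0,-12,0,0,21,0,-22,0,0,34,0,-31,0,0,48,0,-38,0,0,60,0,-42,0,0,72,0,-43,0,0,84,0,-43,0,0,92,0,-43,0,0,98,0,-43,0,0,98,0,-43,0]'; python3 - <<'E'
from h import *
go(r.observe()['position'])
y=np.radians(107.8);b=np.array([np.cos(y),np.sin(y)]);h=np.array([.526,.181])+.065*b
p=r.observe()['position'];print('d',(h-p[:2])@b-.1275,'h',p[2]+.0055-.06)
E
```

```text
time_s: 8.2
position: [0.5423, 0.1334, 0.1562]
orientation: [0.589, 0.808, 0.0, -0.0]
ft_force: [-0.5, 0.7, -1.6]
finger_gap: 0.0134
gripper_force: 98.7
shift [0. 0. 0.] turn 0 pos [0.5423 0.1334 0.1562] yaw 107.8 z-axis [-0.  0. -1.] F [-0.5  0.7 -1.6] gap 0.0134 t 8.2
d -0.012217494904000134 h 0.10166230974899884
```

```bash
python3 -c "
from h import *
go([.5644,-.2555,.0065],105.5)"; python3 -m jog '[0,-30,0,0,0,0,-80,0,0,0,0,-120,0,0,0,0,-120,0,0,0]'; python3 - <<'E'
from h import *
go([.5644,-.2555,.0065],105.5)
y=np.radians(107.8);b=np.array([np.cos(y),np.sin(y)]);h=np.array([.526,.181])+.065*b
w=[]
for n in('scene','top'):
    im=r.capture(n)[:,:,::-1];cv2.imwrite(f'pics/raw_{n}5.png',im);u=proj(n,np.r_[h-.07*b,.06]);x0,y0=(np.round(u).astype(int)-[50,50]);print(n,x0,y0);w.append(cv2.resize(im[y0:y0+100,x0:x0+100],(400,400),interpolation=cv2.INTER_CUBIC))
cv2.imwrite('pics/c5.png',np.hstack(w))
E
```

```text
shift [-377.1  -97.8  149.5] turn 0.0402 pos [0.5423 0.1334 0.1562] yaw 107.8 z-axis [-0.  0. -1.] F [-0.5  0.7 -1.6] gap 0.0134 t 8.2
time_s: 8.7
position: [0.5797, 0.014, 0.1558]
orientation: [0.592, 0.806, -0.001, 0.0]
ft_force: [-0.4, 1.5, -1.5]
finger_gap: 0.0135
gripper_force: 98.6
shift [-252.5  -95.1  149.6] turn 0.033 pos [0.5797 0.014  0.1558] yaw 107.39 z-axis [-0.001 -0.001 -1.   ] F [-0.4  1.5 -1.5] gap 0.0135 t 8.7
scene 255 154
top 157 113
```

View pics/c5.png

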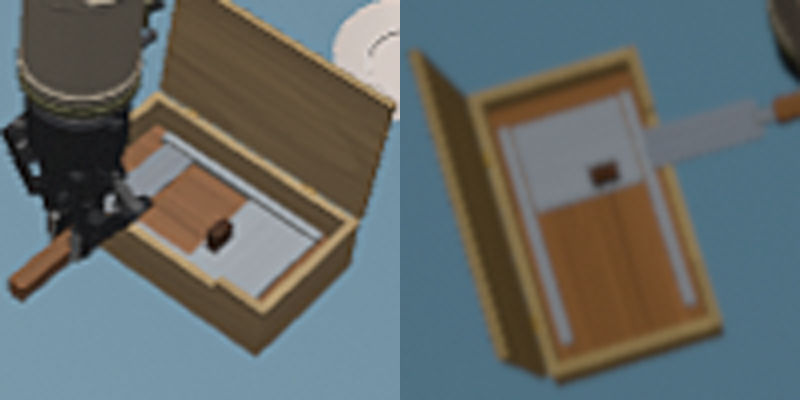

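The lid stands well open in both views. The tab is at about (604,171) in the top crop and (220,233) in the scene crop. Next I'll lay the knife back where it was.

```bash
python3 -m jog '[0,-60,-20,0,0.04,0,-115,-40,10,0.04,0,-170,-64,40,0.04,0,-220,-84,80,0.04,0,-257,-98,110,0.04,0,-257,-98,135,0.04,0,-257,-98,145,0.04,0,-257,-98,149,0.04,0,-257,-98,149,0.04,0,-257,-98,149,0.04]'; python3 - <<'E'
from h import *
go([.5644,-.2555,.0065],105.5)
T=lambda x,y,x0,y0,s:((x+.5)/s-.5+x0,(y+.5)/s-.5+y0)
a,b=T(204,171,157,113,4),T(221,231,255,154,4)
print(onz('top',*a,.0555),onz('scene',*b,.0555),tri([ray('top',*a),ray('scene',*b)]))
y=np.radians(107.8);bx=np.array([np.cos(y),np.sin(y)]);by=np.array([-bx[1],bx[0]]);X=np.array([.526,.181])-.015*bx-.026*by;print('nominal tab',X,(proj('top',np.r_[X,.0555])-[157,113])*4+1.5,(proj('scene',np.r_[X,.0555])-[255,154])*4+1.5)
E
```

```text
time_s: 10.05
position: [0.565, -0.2558, 0.0085]
orientation: [0.605, 0.796, 0.0, 0.001]
ft_force: [-0.0, 0.3, -1.1]
finger_gap: 0.0131
gripper_force: 98.6
shift [ 0.5 -0.5  2. ] turn 0.0002 pos [ 0.565  -0.2558  0.0085] yaw 105.51 z-axis [ 0.002 -0.001 -1.   ] F [-0.   0.3 -1.1] gap 0.0131 t 10.05
[0.55241164 0.17443383 0.0555    ] [0.55996417 0.17573535 0.0555    ] [0.55510618 0.17694371 0.04903492]
nominal tab [0.55534079 0.17466614] [203.76922822 167.13214805] [216.86104553 227.71378907]
```

```bash
python3 -m jog '[0,0,0,2,0,0,0,0,3,0,0,0,0,3,0,0.5,0,0,2,0,0.5,0,0,2,0,0.5,0,0,2,0,0.5,0,0,2,0,0.5,0,0,2,0,0.5,0,0,-30,0,0.5,0,0,-90,0,0.5,0,0,-150,0,0.5,0,0,-150,0]'; python3 - <<'E'
from h import *
y=np.radians(107.8);bx=np.array([np.cos(y),np.sin(y)]);by=np.array([-bx[1],bx[0]]);X=np.array([.526,.181])-.018*bx-.026*by
go(np.r_[X,.16],107.8)
im=r.capture('wrist')[:,:,::-1];cv2.imwrite('pics/w6.png',im)
E
```

```text
time_s: 11.55
position: [0.5669, -0.2569, 0.1629]
orientation: [0.606, 0.796, 0.001, 0.004]
ft_force: [1.2, -0.5, -0.8]
finger_gap: 0.0429
gripper_force: 0.0
shift [416.  104.    1.2] turn -0.0407 pos [ 0.5669 -0.2569  0.1629] yaw 105.47 z-axis [ 0.008 -0.004 -1.   ] F [ 1.2 -0.5 -0.8] gap 0.0429 t 11.55
```

View pics/w6.png

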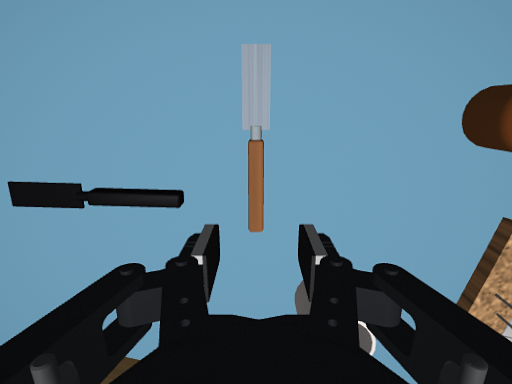

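The knife lies flat on the table at (256,140), released. Next I'll move above the tab.

```bash
python3 -m jog '[0.5,55,14,-38,-0.04,0.5,110,28,-38,-0.04,0.5,165,42,-38,-0.04,0.5,220,56,-38,-0.04,0.5,275,70,-38,-0.04,0.5,330,84,-38,-0.04,0.5,385,97,-38,-0.04,0.5,416,104,-38,-0.04,0.5,416,104,-38,-0.04,0.5,416,104,-38,-0.04]'; python3 - <<'E'
from h import *
import json
y=np.radians(107.8);bx=np.array([np.cos(y),np.sin(y)]);by=np.array([-bx[1],bx[0]]);X=np.array([.526,.181])-.018*bx-.026*by
go(np.r_[X,.037],107.8)
c=r.calibration('wrist');json.dump({k:np.array(v).tolist() for k,v in c.items()},open('cal7.json','w'))
im=r.capture('wrist')[:,:,::-1];cv2.imwrite('pics/w7.png',cv2.resize(im,(800,600),interpolation=cv2.INTER_CUBIC))
print(proj('wrist',np.r_[X+.003*bx,.0555])*1.5625)
E
```

```text
time_s: 12.85
position: [0.5533, 0.1714, 0.1942]
orientation: [0.59, 0.808, -0.001, -0.0]
ft_force: [0.2, -0.2, -0.1]
finger_gap: 0.0427
gripper_force: 0.0
shift [ -0.5   3.2 157.2] turn -0.0014 pos [0.5533 0.1714 0.1942] yaw 107.72 z-axis [-0.002 -0.001 -1.   ] F [ 0.2 -0.2 -0.1] gap 0.0427 t 12.85
[408.29148589 275.19350714]
```

View pics/w7.png

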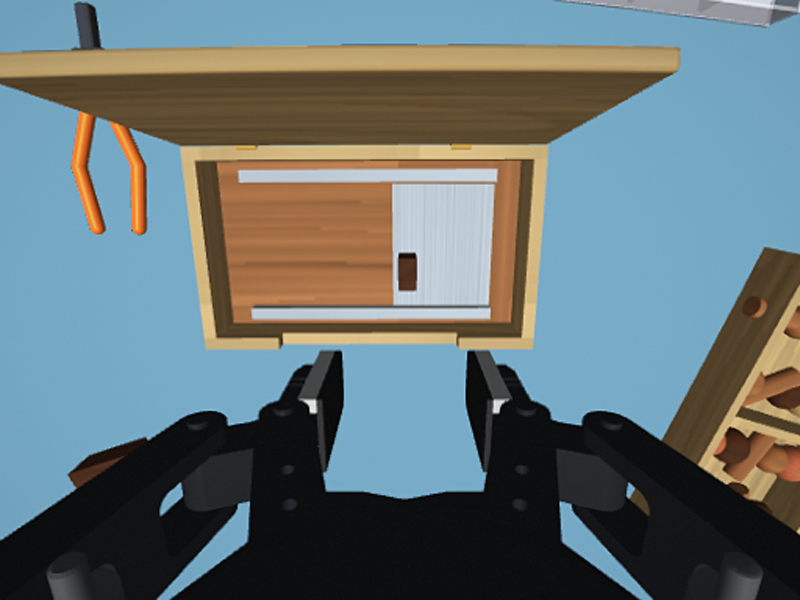

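The tab top is at about (408,272), within 3 px of the prediction (408,275). I'll descend and pinch it.

```bash
python3 -m jog '[0.5,0,3,50,0,0.5,0,3,95,0,0.5,0,3,125,0,0.5,0,3,145,0,0.5,0,3,155,0,0.5,0,3,155,0,0.5,0,3,155,0]'; python3 -c "
from h import *
go(r.observe()['position'])"
```

```text
time_s: 13.78
position: [0.5571, 0.1737, 0.0414]
orientation: [0.59, 0.808, 0.001, 0.001]
ft_force: [0.8, -0.5, 0.2]
finger_gap: 0.0427
gripper_force: 0.0
shift [0. 0. 0.] turn 0 pos [0.5571 0.1737 0.0414] yaw 107.75 z-axis [ 0.002  0.    -1.   ] F [ 0.8 -0.5  0.2] gap 0.0427 t 13.775
```

```bash
python3 -m jog '[0.5,0,0,3,0,0,0,0,3,0,0,0,0,3,0,0,0,0,3,0,0,0,0,3,0,0,0,0,3,0,0,0,0,3,0]' 70; python3 - <<'E'
from h import *
import json
go(r.observe()['position'])
p=r.observe()['position'];y=np.radians(107.8);by=np.array([-np.sin(y),np.cos(y)])
print('along by from tab-shut',(p[:2]-[.5553,.1747])@by)
c=r.calibration('wrist');json.dump({k:np.array(v).tolist() for k,v in c.items()},open('cal8.json','w'))
im=r.capture('wrist')[:,:,::-1];cv2.imwrite('pics/w8.png',im)
E
```

```text
time_s: 14.65
position: [0.5548, 0.1729, 0.0376]
orientation: [0.589, 0.808, -0.002, -0.001]
ft_force: [-10.9, -4.8, 11.3]
finger_gap: 0.0104
gripper_force: 69.3
shift [0. 0. 0.] turn 0 pos [0.5548 0.1729 0.0376] yaw 107.77 z-axis [-0.003 -0.002 -1.   ] F [-10.9  -4.8  11.3] gap 0.0104 t 14.65
along by from tab-shut 0.001048254175838516
```

View pics/w8.png

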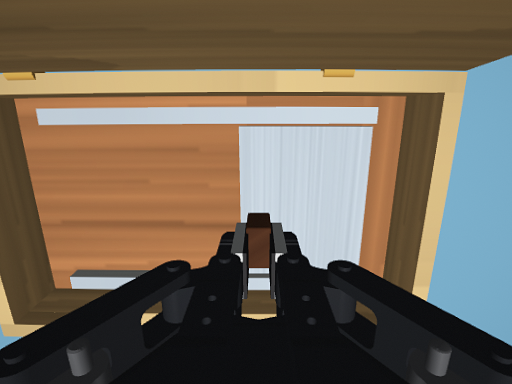

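The wrist view shows the tab pinched between the pads at (259,240), with the plate's left edge at x=240. I'll ease up slightly and slide it.

```bash
python3 -m jog '[0,0,0,-1,0,0,0,-5,-1,0,0,0,-10,-1,0,0,0,-15,-1,0,0,0,-20,-1,0,0,0,-25,-1,0,0,0,-28,-1,0,0,0,-28,-1,0,0,0,-28,-1,0,0,0,-28,-1,0]' 100; python3 - <<'E'
from h import *
go(r.observe()['position'])
p=r.observe()['position'];y=np.radians(107.8);by=np.array([-np.sin(y),np.cos(y)])
print('travel by tcp',(p[:2]-[.5548,.1729])@by)
c=r.calibration('wrist');im=r.capture('wrist')[:,:,::-1];cv2.imwrite('pics/w9.png',im)
X=np.array([.526,.181]);bx=np.array([by[1],-by[0]])
# plate left edge predicted at travel 24..36 for box x=+30 (z=.0335): tab at y -26
for t in(24,30,36):print(t,proj('wrist',np.r_[X+.03*bx+(-.026+t/1e3+.009)*by,.0335],c))
E
```

```text
time_s: 15.95
position: [0.5295, 0.1649, 0.038]
orientation: [0.589, 0.808, 0.0, -0.0]
ft_force: [5.1, 1.8, -13.5]
finger_gap: 0.0095
gripper_force: 97.6
shift [0. 0. 0.] turn 0 pos [0.5295 0.1649 0.038 ] yaw 107.76 z-axis [ 0.  0. -1.] F [  5.1   1.8 -13.5] gap 0.0095 t 15.95
travel by tcp 0.02653831733691246
24 [247.87176732 152.1132962 ]
30 [236.30976737 152.13091461]
36 [224.7532741  152.15192453]
```

View pics/w9.png

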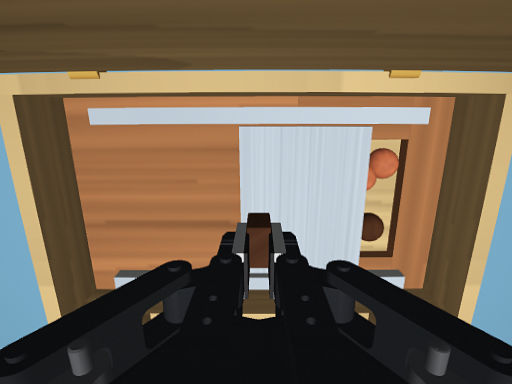

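The grip holds: the plate edge is still at x=240 relative to the camera, and the travel is about 26.5 mm. I'll move 3 mm more and relax the upward pull.

```bash
python3 -m jog '[0,0,-2,0.5,0,0,0,-3.5,0.5,0,0,0,-3.5,0.5,0,0,0,-3.5,0.5,0,0,0,-3.5,0.5,0,0,0,-3.5,0.5,0]'; python3 - <<'E'
from h import *
go(r.observe()['position'])
p=r.observe()['position'];y=np.radians(107.8);by=np.array([-np.sin(y),np.cos(y)])
print('travel',(p[:2]-[.5548,.1729])@by,r.observe()['gripper_force'])
d=cv2.absdiff(r.capture('wrist')[:,:,::-1],cv2.imread('pics/w9.png'))[130:200,200:300];print('plate-edge change',d.max(axis=(0,2)).round()[30:50])
E
```

```text
time_s: 16.75
position: [0.5267, 0.1639, 0.0379]
orientation: [0.59, 0.808, 0.0, 0.0]
ft_force: [5.1, 1.2, -11.1]
finger_gap: 0.0093
gripper_force: 97.9
shift [0. 0. 0.] turn 0 pos [0.5267 0.1639 0.0379] yaw 107.76 z-axis [ 0.001  0.    -1.   ] F [  5.1   1.2 -11.1] gap 0.0093 t 16.75
travel 0.02950132058356574 97.94870853424072
plate-edge change [3 3 2 3 3 2 3 3 2 3 2 2 2 2 2 2 2 2 2 2]
```

The travel is 29.5 mm with no slip, so I'm handing in.

```bash
python3 -c "
from rig import r
print(r.hand_in())"
```

```text
the job is handed in; nothing more can be done
None
```

I pried the lid open with the knife to about 1.7 rad, laid the knife back on the table, and handed in holding the shutter at about 29.5 mm of its 60 mm travel; the hand-in returned no verdict.

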